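Lift the drill jig plate off its dowels

TASK

The drilling is finished: take hold of the rectangular jig plate by the upright grip on its middle and lift it straight up off the two locating dowels of its fixture, keeping it level so that it does not bind. Then lay it flat on the rubber-topped board, at about the middle and any way round, setting it down gently rather than dropping it. Leave the round plate where it lies.

Things in the scene. Friction and masses are not known exactly. Their poses are not given: they have to be found in the camera images.
- jig_plate: Loose rectangular aluminium plate 120 x 64 x 12 mm (x, y, z), 0.4 kg. On the middle of its top an upright steel grip block, 36 long (x), 16 wide (y), 40 high (top 52 mm above the plate's underside); pinch across y. Two 13.5 mm through holes at x = +/-42 mm; at the start it sits home on the fixture, a dowel up through each. Origin: centre of underside; z up.
- fixture: Fixed fixture: green base 150 x 80 x 24 mm with a steel seat whose top is 30 mm above the underside; the plate lies on this seat, axes lined up with the fixture's. Two upright 12 mm dowels at x = +/-42 mm stand 28 mm above the seat (16 mm above the seated plate's top), so the plate must rise 28 mm to come clear. Origin: centre of underside, at bench level; x along the length, z up.
- board: Fixed plywood board with a black rubber sheet on top, 180 x 150 mm (x, y), lying flat on the bench; its top face is 18 mm above the bench. Origin: centre of its underside.
- round_plate: Bystander, not to be moved: loose round aluminium plate, 94 mm diameter, 12 mm thick, 0.45 kg, with the same grip block (36 x 16 x 40 mm) on top and four dark marks, lying flat on the bench without dowels. Origin: centre of its underside.
Mind the look-alikes: they are no part of the job. What is shaped like the jig_plate but brown is not meant. Several things look just like the fixture: the one meant starts farthest to the robot's left.

How it is judged:
By the outcome, as a careful person would: the job done as asked, in the order asked, and still so for the second after the job is handed in, with the robot touching nothing.
It also fails if it takes over 48 s, if anything falls off the work surface, if the arm or the gripper's body presses on something with over 40 N, if the wrist force passes 120 N, or if a joint passes its speed limit or range.

ROBOT

A 7-joint arm with a two-finger parallel gripper is mounted at the origin on the work surface. World frame = base frame: x ahead of the robot, y to its left, z up, the work surface at z = 0. Lengths are in mm, angles in rad, forces in N, time in s.
With the tool pointing down it reaches from about 400 to 875 mm from the base axis. Payload 19.3 kg.
Tool frame: the origin (TCP) lies at the very end of the fingers, on their centre line; the grasp point (between the pads) lies 19 mm behind it (grip_point_offset is the z of the grasp point in the tool frame, in mm); z points along the fingers, y is the line along which they close (so a half turn about z gives the same grasp; the last joint's range is limited). The gripper opens to 85 mm and grips with 20 to 120 N. Pads are 22 mm wide; open, the fingers measure 114 mm over their backs; the gripper's body (76 mm by 85 mm) begins 54 mm behind the grasp point. The pads swing forward as they close: fully open they stand 13 mm farther back than shut.
Start: joints at [-1.252, 0.521, -0.036, 1.599, 0.021, 1.021, -0.113], TCP at [236.941, 578.337, 231.291] pointing down, gripper open.
Joint ranges: [-2.91, 2.91], [-0.3, 2.13], [-1.5, 1.42], [0.17, 2.43], [-1.26, 4.41], [0.16, 1.93], [-2.52, 2.52]. Speed limits (rad/s): [1.89, 1.89, 2.39, 2.39, 3.01, 3.01, 3.01].

INTERFACE

Orientations are given as a 3x3 rotation matrix whose columns are the frame's x, y, z axes.
In Python, from workcell import movep, movel, goto_joints, open_gripper, clamp, wait, inverse_kinematics, read_state, camera, PlanningError, finish_job, grip_point_offset gives the robot as it stands. Calls block until the motion is done:
- movep(position, orientation): joint-space move of the TCP to a pose.
- movel(position, frame=None, max_speed=150, guard=None): straight line of the TCP; frame=None keeps the orientation; max_speed is the mean speed in mm/s. With guard (N) it stops when the force on the tool has changed by that much, and returns True; else False.
- goto_joints(angles): joint-space move.
- open_gripper() and clamp(): open the fingers fully, or close them until they stop; the grip force is fixed at half the most.
- wait(seconds).
- inverse_kinematics(position, orientation): joint angles nearest the present ones, or None.
- read_state(): the state.
- camera(name): name is "scene" or "top" or "wrist"; returns a dict with "image" (420x560x3 uint8, blue, green, red), "range_z" (420x560 float32, mm along the optical axis (not along the pixel's ray), 0 where there is no reading), "fx", "fy", "cx", "cy" (pixels), "cam_to_world" (4x4, takes a point from camera to world coordinates). Camera axes: x right, y up, looking along -z (the intrinsics and any distortion apply to the point x, -y, -z); pixel columns grow to the right and rows downward; lengths in mm; the calibration is good to about 2 mm. A picture is of the moment at which its call begins.
A pose or a line that the arm cannot do raises PlanningError and nothing moves.
- finish_job(): hands the job in; it is judged then, once.
The state is a dict: "time": time; "qpos": joint angles; "qvel": joint speeds; "joint_efforts": joint torques, N m; "eef_pos": TCP position; "tool_rot": TCP orientation; "ft_force": force on the tool from outside, world axes, zero at the start; "torque": the same for the moment, N m; "finger_gap": finger opening in mm; "gripper_force": force on a finger pad.
Only numpy, scipy, OpenCV 4.12 (cv2) and the standard library are available. Lean on these libraries where they do the work, as an engineer would, in place of code of your own. Each camera call takes 0.05 s, during which the arm holds its last target. There are 200 camera calls.

## Working session

There is one attempt and no reset: what is moved stays moved. The work goes in short steps, each a Python script; the robot and the scene stay as the last script left them, time stands still between calls to the robot, and variables do not carry over. Pictures are saved under pics/ and viewed, at most 10 in all, crops included, and the job is handed in when it is done.

```bash
mkdir -p pics
python3 - <<'E'
from workcell import *
import cv2,numpy as np
for n in("top","scene"):
    c=camera(n);cv2.imwrite(f"pics/{n}0.png",c["image"]);np.savez(f"{n}0.npz",**c)
    print(n,c["fx"],c["cx"],c["cy"],np.round(c["cam_to_world"],3).tolist(),[k for k in c])
s=read_state();print(s["time"],s["tool_rot"],grip_point_offset)
E
```

```text
top 411.0493322749424 279.66277338947447 204.51737425991786 [[-0.018, 0.98, -0.198, 279.985], [-1.0, -0.021, -0.01, -69.641], [-0.014, 0.197, 0.98, 1035.846], [0.0, 0.0, 0.0, 1.0]] ['image', 'range_z', 'fx', 'fy', 'cx', 'cy', 'cam_to_world']
scene 524.8796155212705 267.6475766905375 206.5983819156286 [[0.101, -0.777, 0.621, 1220.728], [0.995, 0.087, -0.052, -143.469], [-0.014, 0.623, 0.782, 982.038], [0.0, 0.0, 0.0, 1.0]] ['image', 'range_z', 'fx', 'fy', 'cx', 'cy', 'cam_to_world']
0.1 [[-9.25367192e-01  3.79071829e-01 -3.30562161e-04]
 [ 3.79071967e-01  9.25366669e-01 -9.85707341e-04]
 [-6.77626785e-05 -1.03744808e-03 -9.99999460e-01]] -18.700000000000003
```

View pics/top0.png

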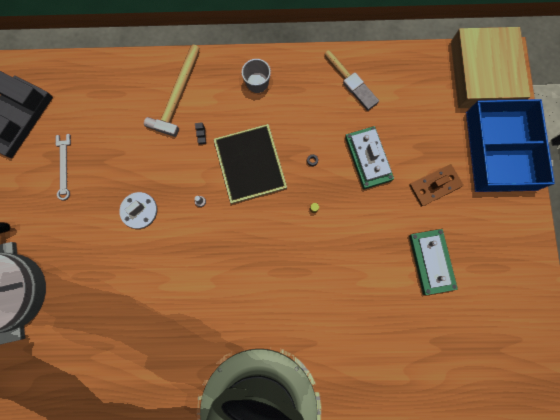

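View pics/scene0.png

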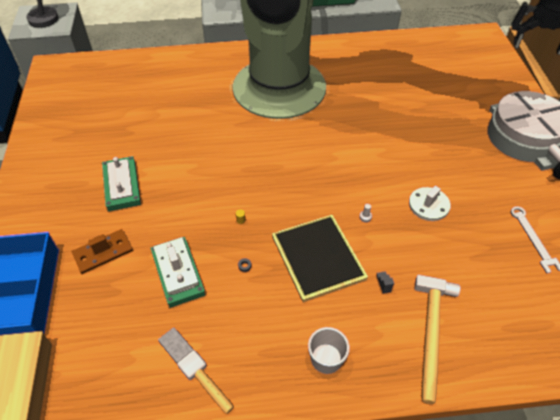

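The top picture shows two green fixtures, at pixels (370,158) carrying a light rectangular plate with a grip, and (433,262) carrying no grip. The brown look-alike is at (436,185), the round plate at (138,210) and the board at (250,163). Image left is +y, so the fixture at (370,158) is the leftmost. It carries the aluminium plate, so it is the one meant. I'll confirm this in a crop and measure.

```bash
cat > h.py <<'E'
import cv2,numpy as np
def cast(c,uv,z):
    T=np.array(c["cam_to_world"]);uv=np.atleast_2d(uv).astype(float)
    d=np.c_[(uv[:,0]-c["cx"])/c["fx"],-(uv[:,1]-c["cy"])/c["fy"],-np.ones(len(uv))]@T[:3,:3].T
    return T[:3,3]+d*((z-T[2,3])/d[:,2])[:,None]
def cloud(c,mask):
    v,u=np.nonzero(mask&(c["range_z"]>0));r=c["range_z"][v,u];T=np.array(c["cam_to_world"])
    p=np.c_[(u-c["cx"])/c["fx"]*r,-(v-c["cy"])/c["fy"]*r,-r]
    return p@T[:3,:3].T+T[:3,3]
def rect(p):
    (cx,cy),(w,h),a=cv2.minAreaRect(p[:,:2].astype(np.float32))
    if w<h:w,h,a=h,w,a+90
    return np.round([cx,cy,w,h,(a+90)%180-90],1)
def biggest(m):
    cs,_=cv2.findContours(m.astype(np.uint8),cv2.RETR_EXTERNAL,cv2.CHAIN_APPROX_NONE)
    return max(cs,key=cv2.contourArea)[:,0]
E
python3 - <<'E'
from h import *
box={"top":((335,115,400,195),(205,115,295,210)),"scene":((145,230,212,308),(265,210,372,302))}
for n in("top","scene"):
    c=dict(np.load(n+"0.npz"));im=c["image"].astype(int);b,g,r=im[...,0],im[...,1],im[...,2]
    def win(k):
        m=np.zeros(b.shape,bool);x0,y0,x1,y1=box[n][k];m[y0:y1,x0:x1]=1;return m
    grn=(g>r+25)&(g>b+10)&win(0)
    lt=(im.min(2)>150)&win(0)
    fx=biggest(cv2.morphologyEx((grn|lt).astype(np.uint8),cv2.MORPH_CLOSE,np.ones((3,3))))
    print(n,"fixture outline z24",rect(cast(c,fx,24)))
    print(" plate z42",rect(cast(c,biggest(lt),42)))
    dk=(im.max(2)<60)&win(1);print(" rubber z18",rect(cast(c,biggest(dk),18)))
    P=cloud(c,win(0));t=P[(P[:,2]>72)&(P[:,2]<95)];print(" grip",len(t),np.round(t.mean(0),1) if len(t) else "", rect(t) if len(t) else "")
    q=P[(P[:,2]>36)&(P[:,2]<47)];print(" plate cloud",len(q),rect(q),np.median(q[:,2]))
    Q=cloud(c,dk);print(" board z",np.median(Q[:,2]))
    x0,y0,x1,y1=box[n][0];cr=c["image"][y0-20:y1+20,x0-20:x1+20];cv2.imwrite(f"pics/cr_{n}.png",cv2.resize(cr,None,fx=4,fy=4,interpolation=2))
E
```

```text
top fixture outline z24 [ 605.  -291.   148.8   79.    15.7]
 plate z42 [ 606.7 -292.2  118.3   63.7   15.8]
 rubber z18 [598.2  17.1 165.5 134.1  14.8]
 grip 114 [ 604.5 -290.1   81.4] [ 606.  -291.2   35.5   16.4   16.1]
 plate cloud 983 [ 606.2 -291.8  120.6   66.6   16.3] 42.414449021242945
 board z 18.50434676527442
scene fixture outline z24 [ 609.8 -289.9  157.2   77.3   15.8]
 plate z42 [ 605.5 -291.7  121.5   65.1   15.9]
 rubber z18 [598.8  16.9 161.7 131.5  14.7]
 grip 129 [ 607.4 -291.3   80.4] [ 605.6 -291.8   37.3   15.5   15.7]
 plate cloud 1251 [ 605.  -291.9  124.6   64.    15.9] 41.45517516625114
 board z 17.576552412058618
```

View pics/cr_scene.png

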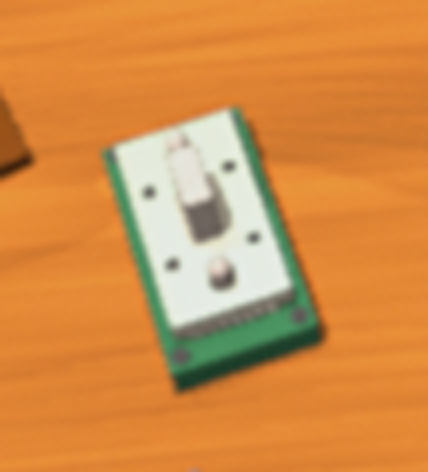

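The crop shows the light rectangular plate with a dowel at each end of its upright grip, seated on the green fixture, so this is the right one. Both views agree: plate at (606, -292), yaw about 15.9°, top at z 42, grip top near 82. The board is at (598, 17). I'll go above the plate and look from close by.

```bash
cat >> h.py <<'E'
def R(deg):
    a=np.radians(deg);y=np.array([-np.sin(a),np.cos(a),0]);z=np.array([0,0,-1.]);return np.c_[np.cross(y,z),y,z]
E
python3 - <<'E'
from workcell import *
from h import *
print(inverse_kinematics([598.5,17,150],R(15.9)))
movep([606,-292,200],R(15.9))
c=camera("wrist");np.savez("w0.npz",**c);cv2.imwrite("pics/w0.png",c["image"])
s=read_state();print(s["time"],s["qpos"],s["eef_pos"],s["ft_force"])
P=cloud(c,c["range_z"]>0);near=np.hypot(P[:,0]-606,P[:,1]+292)<75
for lo,hi in((76,88),(38,47)):
    q=P[near&(P[:,2]>lo)&(P[:,2]<hi)];print(len(q),rect(q) if len(q)>5 else "",np.median(q[:,2]))
E
```

```text
[-1.26834178e-01  5.75099739e-01 -7.40233218e-04  1.74620422e+00
  5.50530431e-04  8.20288900e-01  1.72047287e+00]
3.45 [ 0.14039492  0.65845898  0.35759211  1.50698791 -0.25402583  1.02210013
  2.41149958] [ 606.33367268 -291.34149882  200.00104569] [-0.08264238  0.28375694  0.06199029]
838 [ 604.2 -292.3   35.5   15.7   16.4] 81.03136405865786
7370 [ 604.7 -292.   119.9   64.1   15.8] 41.22841957742875
```

View pics/w0.png

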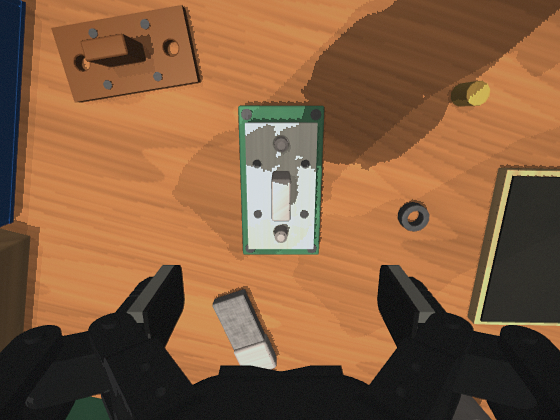

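The wrist picture shows the plate upright between the open fingers: grip at about (281,197), dowels at (281,143) and (281,233), nothing in the way. The close measurement gives (604.5, -292.1), yaw 15.9°, which agrees with the first one. I'll descend, clamp and test the lift.

Run:
```python
from workcell import *
from h import *
def st(t):
    s=read_state();print(t,round(s["time"],2),np.round(s["eef_pos"],2),np.round(s["ft_force"],1),np.round(s["torque"],2),round(s["finger_gap"],1),s["gripper_force"],np.round(s["tool_rot"][0][1],4))
x,y=604.6,-292.1
movel([x,y,110],R(15.9));st("above")
print(movel([x,y,51],max_speed=60,guard=15));st("down")
clamp();wait(.3);st("clamp")
p=read_state()["eef_pos"]
print(movel([p[0],p[1],p[2]+8],max_speed=20,guard=25));st("lift8")
c=camera("wrist");np.savez("w1.npz",**c);cv2.imwrite("pics/w1.png",c["image"])
```

```text
above 4.2 [ 605.02 -292.39  110.82] [-0.4  0.2  0.4] [-0.02 -0.01  0.07] 85.5 0.0 -0.2739
False
down 5.33 [ 604.83 -292.27   51.43] [-0.3 -1.1  0.6] [ 0.01 -0.02  0.  ] 85.1 0.0 -0.274
clamp 6.28 [ 604.65 -292.09   51.1 ] [-1.   0.5  4.9] [0.09 0.13 0.01] 15.0 59.1165965795517 -0.274
False
lift8 6.83 [ 604.64 -292.05   59.1 ] [ 0.5  0.5 -3.6] [-0.03  0.03  0.02] 15.2 58.443068861961365 -0.274
```

The lift force is about 4 N, which is the plate's weight alone, and there is no side load or moment. It's free on the dowels, so I'll lift it clear and check it is level.

Run:
```python
from workcell import *
from h import *
def st(t):
    s=read_state();print(t,round(s["time"],2),np.round(s["eef_pos"],2),np.round(s["ft_force"],1),np.round(s["torque"],2),round(s["finger_gap"],1))
p=read_state()["eef_pos"]
print(movel([604.6,-292.1,95],max_speed=35,guard=25));st("clear")
movel([604.6,-292.1,125],max_speed=80);st("up")
movel([598.5,17,125],max_speed=130);wait(.3);st("over")
c=camera("wrist");np.savez("w2.npz",**c);cv2.imwrite("pics/w2.png",c["image"])
c=camera("scene");np.savez("s2.npz",**c);cv2.imwrite("pics/s2.png",c["image"][150:350,180:420].repeat(3,0).repeat(3,1)[:600,:720])
```

```text
False
clear 8.06 [ 604.49 -292.04   94.76] [ 0.6 -0.1 -4. ] [ 0.02  0.03 -0.09] 15.0
up 8.58 [ 604.75 -292.06  125.41] [-0.1 -0.6 -4.2] [0.   0.02 0.03] 15.1
over 11.41 [598.5   16.92 125.01] [ 0.7 -0.3 -4.7] [0.02 0.01 0.03] 15.4
```

View pics/s2.png

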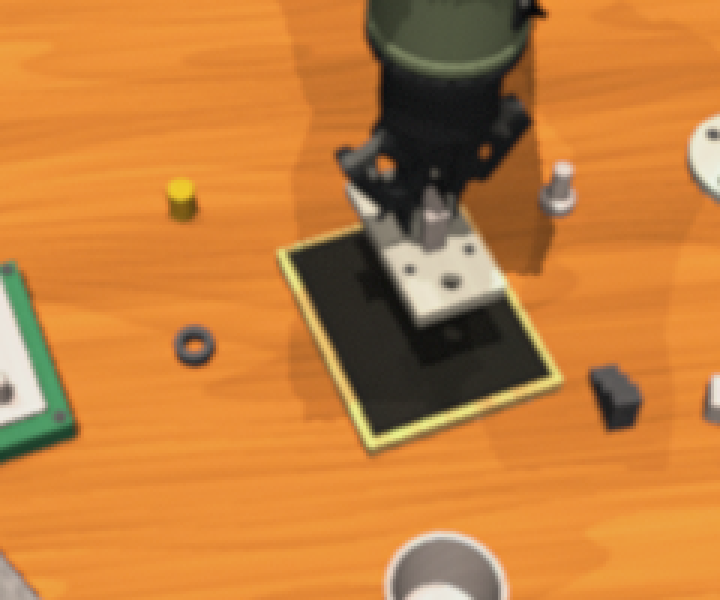

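View pics/w2.png

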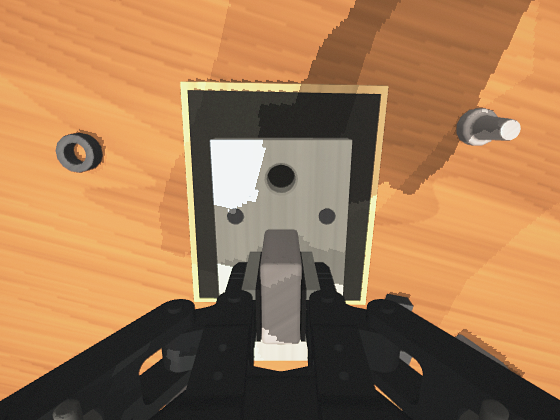

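The plate is held level, lined up with the board and directly above it (board spans about (182,83)–(387,305) in the wrist view). The TCP is 21.1 mm above the plate's underside, so contact should come at TCP z of about 39. I'll lower it with a guard.

Run:
```python
from workcell import *
from h import *
def st(t):
    s=read_state();print(t,round(s["time"],2),np.round(s["eef_pos"],2),np.round(s["ft_force"],1),np.round(s["torque"],2),round(s["finger_gap"],1))
movel([598.5,17,46],max_speed=70);st("near")
print(movel([598.5,17,36.5],max_speed=10,guard=5));wait(.2);st("touch")
```

```text
near 12.78 [598.8   17.01  46.44] [-0.7 -0.6 -3.6] [-0.01  0.04 -0.  ] 15.1
True
touch 13.68 [598.44  17.07  39.06] [-1.8  0.1  8.2] [-0.17  0.26 -0.07] 15.3
```

Contact came at z 39.06, as expected. Releasing, backing off and checking.

Run:
```python
from workcell import *
from h import *
open_gripper();wait(.2)
p=read_state()["eef_pos"]
movel([p[0],p[1],130],max_speed=70)
movel([480,-60,280],max_speed=150);wait(.3)
s=read_state();print(s["time"],np.round(s["ft_force"],1),s["finger_gap"])
c=camera("scene");cv2.imwrite("pics/s3.png",c["image"])
im=c["image"];P=cloud(c,c["range_z"]>0);n=np.hypot(P[:,0]-598,P[:,1]-17)<75
for lo,hi in((64,76),(26,34)):
    q=P[n&(P[:,2]>lo)&(P[:,2]<hi)];print(len(q),rect(q) if len(q)>5 else "",np.median(q[:,2]))
```

```text
17.8417 [0.3 0.7 0.1] 85.24710210289001
118 [600.6  16.2  35.6  17.3  13.6] 69.13853268778496
1107 [599.1  16.7 124.5  66.2  16. ] 29.47598893450447
```

View pics/s3.png

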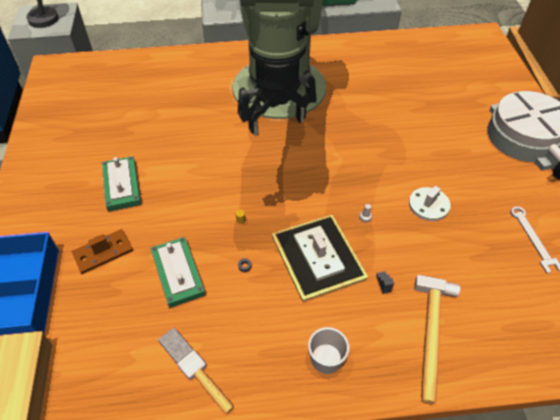

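The plate lies flat in the middle of the board at about (320,252), its top at z 29.5. The fixture at (178,272) is empty, the round plate at (430,203) hasn't moved, and the robot is clear of everything.

```bash
python3 -c "
from workcell import *
print(finish_job())"
```

```text
the job is handed in; nothing more can be done
None
```

The jig plate was lifted level off its dowels without binding and set down gently, flat on the middle of the rubber-topped board, the round plate was left untouched, and the job was handed in at about 18 s of the 48 s allowed.

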